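Lay out the till display

ROBOT

A 7-joint arm with a two-finger parallel gripper is mounted at the origin on a cart in front of the work surface, level with it; the furniture and walls round the work are solid. World frame = base frame: x ahead of the robot, y to its left, z up, the work surface at z = 0. Lengths are in m, angles in rad, forces in N, time in s.
With the tool pointing down it reaches from about 0.425 to 0.925 m from the base axis. Payload 6.8 kg.
Tool frame: the origin (TCP) lies on the centre line of the jaws, within the pads' length; the fingertips stand 19 mm ahead of it and the grasp point (between the pads) is the TCP (r.tip_extent is the y of the fingertips in the tool frame, in m); y points along the fingers, z is the direction in which the jaws open and shut, and the axes are right-handed (so a half turn about y gives the same grasp; the last joint's range is limited). The gripper opens to 85 mm and grips with 20 to 120 N. Pads are 22 mm wide; open, the fingers measure 114 mm over their backs; the gripper's body (76 mm by 85 mm) begins 54 mm behind the grasp point. The pads swing forward as they close: fully open they stand 13 mm farther back than shut.
Start: joints at [1.144, 0.477, 0.022, 1.555, -0.011, 1.109, -0.083], TCP at [0.212, -0.641, 0.25] pointing down, gripper open.
Joint ranges: [-2.96, 2.96], [-0.34, 2.1], [-1.41, 1.46], [0.24, 2.44], [-1.37, 4.51], [0.17, 1.92], [-2.96, 2.96]. Speed limits (rad/s): [2.39, 2.39, 3.14, 3.14, 3.14, 3.14, 3.14].

INTERFACE

Orientations are given as a rotation vector (axis times angle).
In Python, from bench import r gives the robot as it stands. The module is installed in compiled form; this text tells all that it offers.
- The arm moves only by the tool jog_arm, never from a script. Its argument "motion" is a list of rows, each a list of 3 entries, a list of its own where there are three numbers: the opening, from 0 (shut) to 1 (fully open), then the shift along the tool's x, y, z in m, then the turn, a rotation vector about the tool's x, y, z in degrees. A call has 1 to 10 rows; each row shifts and turns the commanded pose from where the row before left it, along the tool's axes as they then stand; what a row does not reach is not made up. A row lasts 1/12 s, in which the tool goes at most 41.7 mm and 7.16 degrees, less where a joint would pass 70% of its speed; a pose out of reach is approached as far as the arm can. A call with a gripper value outside its range is refused whole. The fingers move at their own pace and stop on an object; "force" is the grip in N (left out, the last holds). Time passes only in rows, so rows that do not move let the fingers close. It gives the time, the measured TCP pose, the force and the opening at its end, in the units of the state.
- r.get_obs(): the state, without advancing time (a new reading comes with each control period).
- r.grab_frame(name): name is "scene" or "top"; returns a dict with "image" (384x512x3 uint8, red, green, blue), "range_z" (384x512 float32, m along the optical axis (not along the pixel's ray), 0 where there is no reading), "fx", "fy", "cx", "cy" (pixels), "xyz" and "orientation" of the camera in the world. Camera axes: x right, y down, z forward; pixel columns grow to the right and rows downward; lengths in m; the calibration is good to about 2 mm. A picture is of the moment at which its call begins.
- r.hand_in(): hands the job in, once; it reports no verdict.
The state is a dict: "clock": time; "joints": joint angles; "qvel": joint speeds; "tau": joint torques, N m; "tcp_pos": TCP position; "orientation": TCP orientation; "contact_force": force on the tool from outside, world axes, zero at the start; "moment": the same for the moment, N m; "grip_width": finger opening in m.
Only numpy, scipy, OpenCV 4.12 (cv2) and the standard library are available. Lean on these libraries where they do the work, as an engineer would, in place of code of your own. Each camera call takes 0.05 s, during which the arm holds its last target.

TASK

Lay out the display on the three dark boards: stand the bag of cookies on the board in front of the pie, stand the small jam jar on the board in front of the wooden tip box, and lay the two kraft packets flat, one neatly on top of the other, on the board in front of the counter bell. Put everything in the middle of its board, bag and packets lined up square with the board, and do not disturb the marker pen or the little chalk card that stand among the things.

Things in the scene. Friction and masses are not known exactly. Their poses are not given: they have to be found in the camera images.
- cookie_bag: clear bag of dark cookies standing upright, about 65 (x) x 100 (y) x 81 mm high (firm part 74 mm high), about 180 g; rigid. Origin: centre of its underside; x across the 65 mm depth (the way to grip it, about 40 mm above its underside), y along the 100 mm width.
- jam_jar: small round amber jam jar with metal lid and a blank paper label, standing, 60 mm in diameter, 85 mm high, about 250 g. Origin: centre of its underside; z up its axis.
- packet_a: flat kraft paper packet, 62 (x) x 100 (y) x 14 mm high, about 60 g, lying flat; one of two alike. Origin: centre of its underside; x across the 62 mm width (the way to grip it), y along the length.
- packet_b: flat kraft paper packet, 62 (x) x 100 (y) x 14 mm high, about 60 g, lying flat; one of two alike. Origin: centre of its underside; x across the 62 mm width (the way to grip it), y along the length.
- board_pie: plain dark wooden display board, 100 (x) x 140 (y) mm, flat top 12 mm above the table, fixed; it lies on the robot's side of the pie (round, 190 mm across, 57 mm high). One of three identical boards, told apart only by what stands behind them. Origin: centre of its underside on the table; x is its short axis, y its long axis.
- board_tip_box: plain dark wooden display board, 100 (x) x 140 (y) mm, flat top 12 mm above the table, fixed; it lies on the robot's side of the small wooden tip box (75 x 129 x 85 mm). One of three identical boards, told apart only by what stands behind them. Origin: centre of its underside on the table; x is its short axis, y its long axis.
- board_bell: plain dark wooden display board, 100 (x) x 140 (y) mm, flat top 12 mm above the table, fixed; it lies on the robot's side of the counter bell (pale dome on a black base, 74 mm across, 57 mm high). One of three identical boards, told apart only by what stands behind them. Origin: centre of its underside on the table; x is its short axis, y its long axis.
- marker_pen: white marker pen with a black cap, 17 (x) x 135 (y) x 16 mm, lying loose among the things; a bystander to leave alone. Origin: under its middle; y along the pen.
- card: little black chalk card in a wooden foot, 22 (x) x 62 (y) x 54 mm high, standing loose among the things; a bystander to leave alone. Origin: centre of its underside; y along the card.
Not all that is in view belongs to the job. Leave any green, purple or red look-alike of the cookie_bag alone.

How it is judged:
At the end, for the whole second after the job is handed in: Bag upright on the board before the pie, jar upright on the one before the tip box, one packet flat on the one before the bell, the other on top of it; each centred within 15 mm on what it rests on, bag and packets square within 0.2 rad; all released and at rest (horizontal distance between cookie_bag and board_pie below 0.015 m and z of cookie_bag in the frame of board_pie between 0.007 and 0.017 m and angle between each of cookie_bag, jam_jar's own z axis and vertical below 0.1 rad and angle between the x axis of cookie_bag and the x axis of board_pie, either way round below 0.2 rad and horizontal distance between jam_jar and board_tip_box below 0.015 m and z of jam_jar in the frame of board_tip_box between 0.008 and 0.016 m and ((horizontal distance between packet_a and board_bell below 0.015 m and z of packet_a in the frame of board_bell between 0.008 and 0.016 m and angle between each of packet_a, packet_b's own z axis and vertical below 0.1 rad and angle between the x axis of packet_a and the x axis of board_bell, either way round below 0.2 rad and horizontal distance between packet_b and packet_a below 0.015 m and z of packet_b in the frame of packet_a between 0.01 and 0.018 m and angle between the x axis of packet_b and the x axis of packet_a, either way round below 0.2 rad) or (horizontal distance between packet_b and board_bell below 0.015 m and z of packet_b in the frame of board_bell between 0.008 and 0.016 m and angle between each of packet_b, packet_a's own z axis and vertical below 0.1 rad and angle between the x axis of packet_b and the x axis of board_bell, either way round below 0.2 rad and horizontal distance between packet_a and packet_b below 0.015 m and z of packet_a in the frame of packet_b between 0.01 and 0.018 m and angle between the x axis of packet_a and the x axis of packet_b, either way round below 0.2 rad)) and linear speed of each of cookie_bag, jam_jar, packet_a, packet_b below 0.02 m/s and contact force between each of cookie_bag, jam_jar, packet_a, packet_b and the fingers below 0.05 N); the robot touches nothing.
It fails at once if the marker pen is disturbed (moved more than 25 mm) (distance of marker_pen from where it was at the start of the episode above 0.025 m).
It fails at once if the chalk card is disturbed (moved more than 25 mm or tipped over) (distance of card from where it was at the start of the episode above 0.025 m or angle between card's own z axis and vertical above 0.5 rad).
It also fails if it takes over 109 s, if anything falls off the work surface, if the arm or the gripper's body presses on something with over 40 N, if the wrist force passes 120 N, or if a joint passes its speed limit or range.

## Working session

There is one attempt and no reset: what is moved stays moved. The work goes in short steps, Python scripts to look and compute and a tool call to move; the robot and the scene stay as the last step left them, time stands still between calls to the robot, and variables do not carry over. Pictures are saved under pics/ and viewed, and the job is handed in when it is done.

Besides the shell and the picture viewer there is one more tool, called in YAML: its name, and indented under it one key for each argument. jog_arm: Moves the arm, as the interface text tells. Its arguments: {"type":"object","properties":{"motion":{"type":"array","items":{"type":"array"}},"force":{"type":"number"}},"required":["motion"]}

```bash
mkdir -p pics; cat > h.py <<'E'
import numpy as np,cv2
from scipy.spatial.transform import Rotation as R
from bench import r
def grab(n):
    f=r.grab_frame(n); np.savez('%s.npz'%n,**{k:np.array(v) for k,v in f.items()}); return f
def load(n): return dict(np.load('%s.npz'%n))
def rot(f):
    o=np.array(f['orientation']); return R.from_rotvec(o).as_matrix() if o.size==3 else o
def cloud(f):
    z=f['range_z']; v,u=np.mgrid[:z.shape[0],:z.shape[1]]
    p=np.stack([(u-f['cx'])/f['fx']*z,(v-f['cy'])/f['fy']*z,z],-1)
    return p@rot(f).T+f['xyz']
def ray(f,u,v,h):
    d=rot(f)@np.array([(u-f['cx'])/f['fx'],(v-f['cy'])/f['fy'],1]); t=(h-f['xyz'][2])/d[2]
    return f['xyz']+t*d
E
python3 - <<'E'
from h import *
print(r.get_obs(), r.tip_extent)
for n in('scene','top'):
    f=grab(n); print(n,f['xyz'],f['orientation'],f['fx'],f['cx'],f['cy'])
    cv2.imwrite(f'pics/{n}0.png',cv2.resize(f['image'][:,:,::-1],(800,600)))
E
```

```text
{'clock': 0.0, 'joints': array([ 1.14389497,  0.47782087,  0.02232504,  1.55646016, -0.01148273,
        1.10927913, -0.0830767 ]), 'qvel': array([ 0.00063488,  0.00090968, -0.00024358,  0.00077799,  0.00071166,
       -0.00218166, -0.00057388]), 'tau': array([ 1.45333115e-04, -5.96466243e+01,  1.60795636e+00, -2.81203330e+01,
        1.25000841e-02,  9.16193094e-03, -9.32636027e-06]), 'tcp_pos': array([ 0.2113819 , -0.64046143,  0.24930779]), 'orientation': array([-0.32997967,  2.05117986, -2.04747032]), 'contact_force': array([0.39451831, 0.23140545, 0.26093158]), 'moment': array([ 0.00556391, -0.00274265, -0.01712952]), 'grip_width': 0.08513735194500037} 0.019
scene [-0.52962711  1.02715526  0.70945159] [-0.87685218  2.18741551 -1.37601917] 457.05786392834364 253.58208212912663 192.91841122484922
top [ 0.3638157  -0.00521377  1.42777267] [-2.1775014   2.20003123 -0.10213676] 456.39795112652774 250.59706877966937 190.82187665733818
```

View pics/scene0.png

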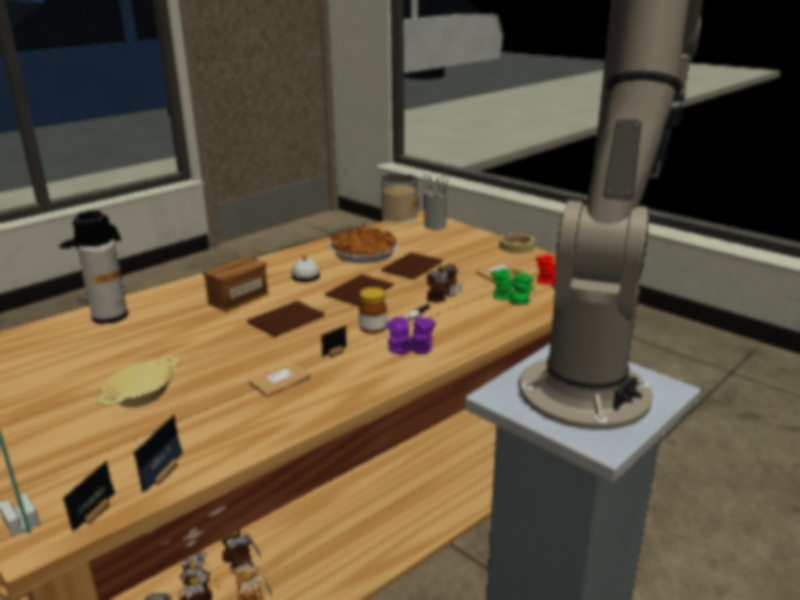

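View pics/top0.png

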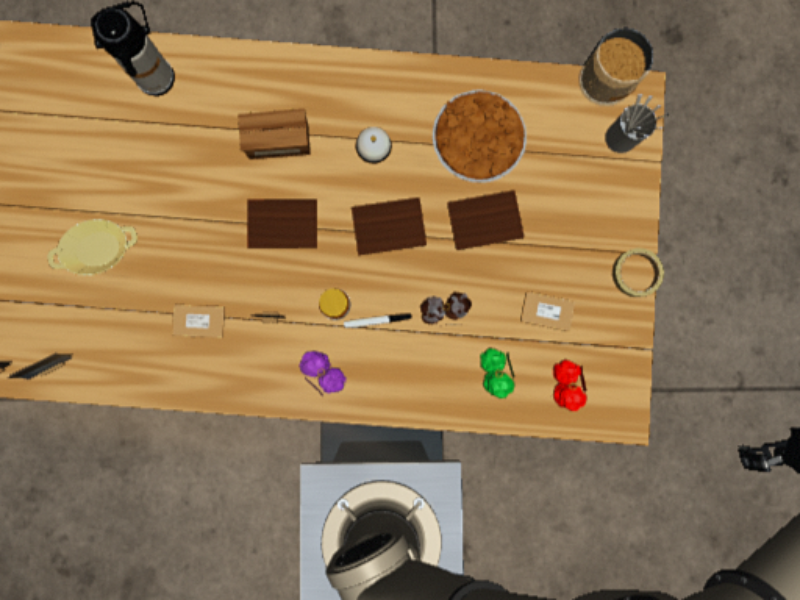

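The top view (800x600 pixels) shows three boards at (282,224) tip box, (389,226) bell and (486,220) pie. The jar is at (334,303), the packets at (198,321) and (547,310), the pen at (378,320) and the card at (268,317).

Candidates for the bag are dark brown (446,307), purple (322,372), green (497,373) and red (570,385). I choose the dark brown one. The two packets are alike and both needed. The round amber lid at (334,303) is the jar, not the big jar at (615,65).

```bash
python3 - <<'E'
from h import *
f=load('top'); P=cloud(f); im=f['image']; s=512/800
H=cv2.cvtColor(im,cv2.COLOR_RGB2HSV)
cv2.imwrite('pics/crop0.png',cv2.resize(im[150:250,90:390,::-1],(800,267),interpolation=cv2.INTER_NEAREST))
cv2.imwrite('pics/bag0.png',cv2.resize(im[175:220,240:330,::-1],(800,400),interpolation=cv2.INTER_CUBIC))
fit=P[220:240,100:350]; print('table z',np.median(fit[...,2]))
# boards
m=((H[...,2]<90)).astype(np.uint8); m[:125]=0;m[165:]=0; m=cv2.morphologyEx(m,cv2.MORPH_OPEN,np.ones((3,3)))
for c in cv2.findContours(m,0,2)[0]:
    if cv2.contourArea(c)<300: continue
    (u,v),wh,a=cv2.minAreaRect(c); b=cv2.boxPoints(cv2.minAreaRect(c))
    mk=cv2.drawContours(np.zeros_like(m),[c],-1,1,-1)
    W=np.array([ray(f,x,y,.012)[:2] for x,y in b]); e=np.diff(np.vstack([W,W[:1]]),axis=0); L=np.hypot(*e.T); k=L.argmax()
    print('board',W.mean(0).round(4),L.round(3),'long ang',np.degrees(np.arctan2(e[k,1],e[k,0])).round(1),'z',np.median(P[...,2][mk>0]).round(4))
# height blobs
hm=((P[...,2]>.008)&(P[...,2]<.12)&(f['range_z']>0)).astype(np.uint8); hm[:165]=0; hm[255:]=0
n,l,st,ce=cv2.connectedComponentsWithStats(hm)
for i in range(1,n):
    if st[i,4]<15: continue
    q=P[l==i]; c=cv2.findContours((l==i).astype(np.uint8),0,2)[0][0]; zt=np.percentile(q[:,2],90)
    b=cv2.boxPoints(cv2.minAreaRect(c)); W=np.array([ray(f,x,y,zt)[:2] for x,y in b]); e=np.diff(np.vstack([W,W[:1]]),axis=0); L=np.hypot(*e.T);k=L.argmax()
    print('blob',(ce[i]/s).round(),st[i,4],W.mean(0).round(4),L[:2].round(3),'ang',np.degrees(np.arctan2(e[k,1],e[k,0])).round(1),'z',np.percentile(q[:,2],[50,90,99]).round(3))
E
```

```text
table z -0.0008717072341948295
board [0.6269 0.1905] [0.135 0.095 0.134 0.095] long ang -90.4 z 0.0116
board [ 0.6209 -0.0223] [0.137 0.097 0.136 0.097] long ang -82.2 z 0.0117
board [ 0.6317 -0.2172] [0.137 0.097 0.137 0.097] long ang -80.0 z 0.012
blob [ 82. 265.] 306 [0.542  0.5744] [0.139 0.031] ang -90.5 z [0.028 0.038 0.041]
blob [638. 278.] 304 [ 0.5116 -0.5156] [0.1   0.075] ang -90.5 z [0.023 0.028 0.031]
blob [334. 303.] 326 [0.4603 0.083 ] [0.056 0.059] ang 179.6 z [0.083 0.088 0.09 ]
blob [444. 307.] 464 [ 0.4536 -0.1288] [0.098 0.053] ang -79.2 z [0.068 0.074 0.079]
blob [547. 310.] 571 [ 0.4472 -0.3363] [0.062 0.1  ] ang -101.9 z [0.013 0.016 0.019]
blob [197. 320.] 571 [0.4347 0.3562] [0.061 0.1  ] ang -94.2 z [0.012 0.016 0.019]
blob [268. 315.] 86 [0.4384 0.2132] [0.066 0.021] ang -90.6 z [0.015 0.053 0.056]
blob [377. 319.] 192 [0.4325 0.0015] [0.134 0.015] ang -83.4 z [0.014 0.018 0.023]
blob [496. 372.] 510 [ 0.3283 -0.2238] [0.06  0.097] ang -172.6 z [0.068 0.074 0.078]
blob [322. 370.] 473 [0.335 0.105] [0.055 0.099] ang -129.5 z [0.069 0.074 0.078]
blob [ 41. 365.] 291 [0.3465 0.6337] [0.122 0.028] ang -63.5 z [0.041 0.075 0.08 ]
blob [  3. 364.] 28 [0.3494 0.7199] [0.018 0.018] ang -178.2 z [0.019 0.037 0.043]
blob [568. 380.] 425 [ 0.3145 -0.3619] [0.063 0.071] ang 178.2 z [0.067 0.074 0.08 ]
```

View pics/crop0.png

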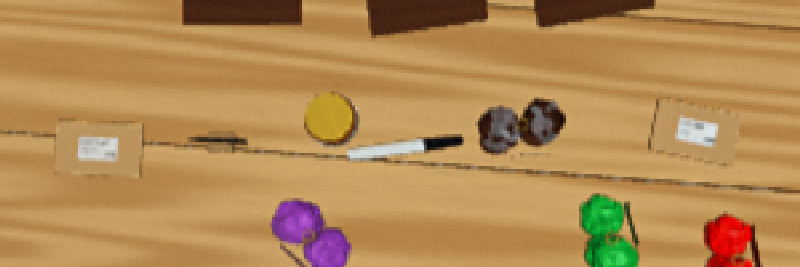

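View pics/bag0.png

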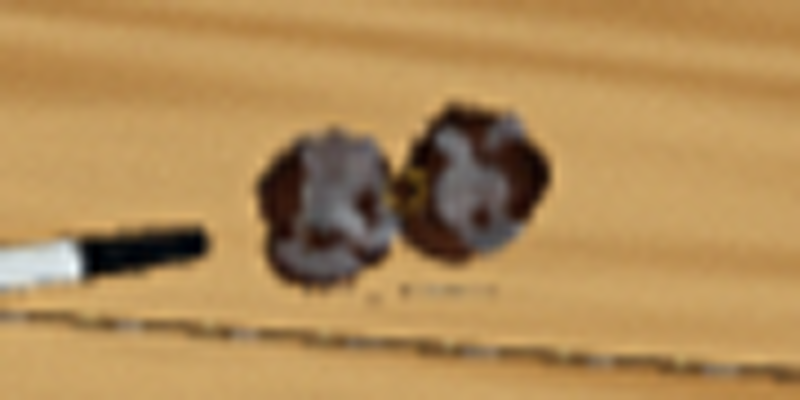

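The crop confirms the choice: the dark brown bag at about (446,307) has two lobes and a thin tag on the robot's side. Next I refine the bag's depth, the pie's edge and the tool axes.

```bash
python3 - <<'E'
from h import *
M=R.from_rotvec(r.get_obs()['orientation']).as_matrix(); print('tool axes cols x,y,z\n',M.round(3))
for n in('top','scene'):
    f=load(n);P=cloud(f);im=f['image']
    p=P.reshape(-1,3);col=im.reshape(-1,3); k=(abs(p[:,0]-.4536)<.07)&(abs(p[:,1]+.1288)<.058)&(p[:,2]>.012)&(p[:,2]<.11)
    q=p[k]; a=np.radians(10.8); ex=np.array([np.cos(a),np.sin(a)]); ey=np.array([-ex[1],ex[0]])
    d=q[:,:2]-[.4536,-.1288]; X=d@ex;Y=d@ey
    print(n,len(q),'X',np.percentile(X,[0,2,50,98,100]).round(3),'Y',np.percentile(Y,[0,2,50,98,100]).round(3),'z',np.percentile(q[:,2],[1,99]).round(3))
    for z0 in(.012,.03,.05,.065):
        m=(q[:,2]>z0)&(q[:,2]<z0+.018)
        if m.sum()>3: print(z0,m.sum(),X[m].min().round(3),X[m].max().round(3),Y[m].min().round(3),Y[m].max().round(3))
    if n=='scene':
        uv=np.argwhere(k.reshape(im.shape[:2])); (v0,u0),(v1,u1)=uv.min(0)-15,uv.max(0)+15
        cv2.imwrite('pics/bag_scene.png',cv2.resize(im[v0:v1,u0:u1,::-1],None,fx=9,fy=9,interpolation=cv2.INTER_CUBIC))
f=load('top');P=cloud(f)
for nm,(x0,x1,y0,y1) in dict(pie=(.66,.95,-.36,-.08),bell=(.68,.9,-.06,.07),tip=(.68,.95,.08,.3)).items():
    k=(P[...,0]>x0)&(P[...,0]<x1)&(P[...,1]>y0)&(P[...,1]<y1)&(P[...,2]>.02); q=P[k]
    print(nm,q.min(0).round(3),q.max(0).round(3))
E
```

```text
tool axes cols x,y,z
 [[-0.95  -0.001  0.313]
 [-0.313  0.002 -0.95 ]
 [ 0.    -1.    -0.002]]
top 472 X [-0.036 -0.024 -0.001  0.023  0.027] Y [-0.05  -0.045 -0.002  0.045  0.048] z [0.024 0.079]
0.012 11 -0.036 0.018 -0.025 0.042
0.03 56 -0.034 0.008 -0.02 0.046
0.05 157 -0.024 0.027 -0.05 0.048
0.065 328 -0.024 0.027 -0.05 0.048
scene 390 X [-0.039 -0.037 -0.011  0.019  0.025] Y [-0.043 -0.033  0.022  0.048  0.053] z [0.013 0.079]
0.012 79 -0.039 0.025 -0.027 0.046
0.03 118 -0.039 0.019 -0.032 0.049
0.05 96 -0.028 0.019 -0.041 0.051
0.065 111 -0.028 0.019 -0.043 0.053
pie [ 0.663 -0.299  0.02 ] [ 0.897 -0.113  0.062]
bell [ 0.753 -0.026  0.02 ] [0.82 0.04 0.06]
tip [0.759 0.134 0.02 ] [0.84  0.266 0.092]
```

View pics/bag_scene.png

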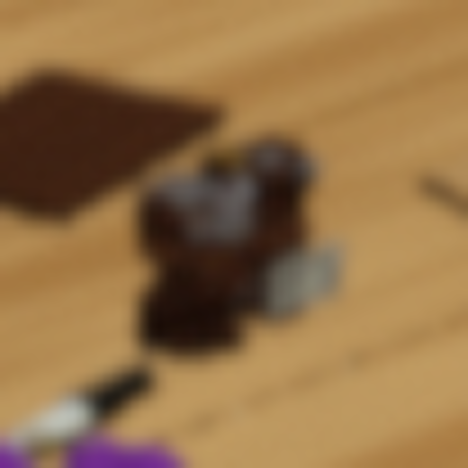

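```bash
cat >> h.py <<'E'
def st():
    o=r.get_obs(); M=R.from_rotvec(o['orientation']).as_matrix()
    psi=np.degrees(np.arctan2(M[1,2],M[0,2]))
    print('t',round(o['clock'],2),'tcp',o['tcp_pos'].round(4),'psi',psi.round(2),'tilt',(M[:,1]+[0,0,1]).round(4),'F',o['contact_force'].round(1),'w',round(o['grip_width'],4),'q7',o['joints'][-1].round(2))
    return o['tcp_pos'],psi,M
def go(x,y,z,psi_t=None):
    p,psi,M=st(); d=np.array([x,y,z])-p
    if psi_t is not None:
        print('turn about tool y deg',round(psi-psi_t,2)); psi=psi_t
        a=np.radians(psi); M=np.array([[np.sin(a),0,np.cos(a)],[-np.cos(a),0,np.sin(a)],[0,-1,0]])
    print('shift after turn (tool mm)',(M.T@d*1000).round(1))
E
python3 -c "
from h import *
go(.4472,-.3363,.12,-11.9)"
```

```text
t 0.1 tcp [ 0.2114 -0.6405  0.2494] psi -71.73 tilt [-0.0006  0.0015  0.    ] F [-0.3 -0.3  0.7] w 0.0858 q7 -0.08
turn about tool y deg -59.83
shift after turn (tool mm) [-346.3  129.4  168. ]
```

jog_arm:
  motion:
    - [1,[0,0,0],[0,-6.65,0]]
    - [1,[0,0,0],[0,-6.65,0]]
    - [1,[0,0,0],[0,-6.65,0]]
    - [1,[0,0,0],[0,-6.65,0]]
    - [1,[0,0,0],[0,-6.65,0]]
    - [1,[0,0,0],[0,-6.65,0]]
    - [1,[0,0,0],[0,-6.65,0]]
    - [1,[0,0,0],[0,-6.65,0]]
    - [1,[0,0,0],[0,-6.7,0]]
    - [1,[0,0,0],[0,0,0]]
  force: 40

```text
clock: 0.93
tcp_pos: [0.2113, -0.6408, 0.2497]
orientation: [-1.106, 1.358, -1.356]
contact_force: [-0.2, -0.3, -1.0]
grip_width: 0.0855
```

```bash
python3 -c "
from h import *
go(.4472,-.3363,.12,-11.9)"
```

```text
t 0.93 tcp [ 0.2113 -0.6408  0.2497] psi -11.61 tilt [-0.0002  0.0011  0.    ] F [-0.2 -0.3 -1. ] w 0.0855 q7 0.87
turn about tool y deg 0.29
shift after turn (tool mm) [-346.6  129.7  168.1]
```

jog_arm:
  motion:
    - [1,[-0.036,0,0.018],[0,0,0]]
    - [1,[-0.036,0,0.018],[0,0,0]]
    - [1,[-0.036,0,0.018],[0,0,0]]
    - [1,[-0.036,0,0.018],[0,0,0]]
    - [1,[-0.036,0.02,0.018],[0,0,0]]
    - [1,[-0.036,0.02,0.018],[0,0,0]]
    - [1,[-0.036,0.02,0.018],[0,0,0]]
    - [1,[-0.036,0.02,0.018],[0,0,0]]
    - [1,[-0.036,0.02,0.018],[0,0,0]]
    - [1,[-0.022,0.02,0.006],[0,0.3,0]]

```text
clock: 1.77
tcp_pos: [0.4412, -0.3446, 0.1372]
orientation: [-1.099, 1.362, -1.364]
contact_force: [1.1, 0.2, -0.5]
grip_width: 0.0853
```

```bash
python3 -c "
from h import *
go(.4472,-.3363,.03,-11.9)
f=grab('top'); cv2.imwrite('pics/top1.png',cv2.resize(f['image'][:,:,::-1],(800,600)))
f=grab('scene'); cv2.imwrite('pics/scene1.png',cv2.resize(f['image'][100:240,230:400,::-1],(800,600*1)))
"
```

```text
t 1.77 tcp [ 0.4412 -0.3446  0.1372] psi -12.14 tilt [0.0026 0.0008 0.    ] F [ 1.1  0.2 -0.5] w 0.0853 q7 0.18
turn about tool y deg -0.24
shift after turn (tool mm) [ -9.4 107.2   4.1]
```

View pics/scene1.png

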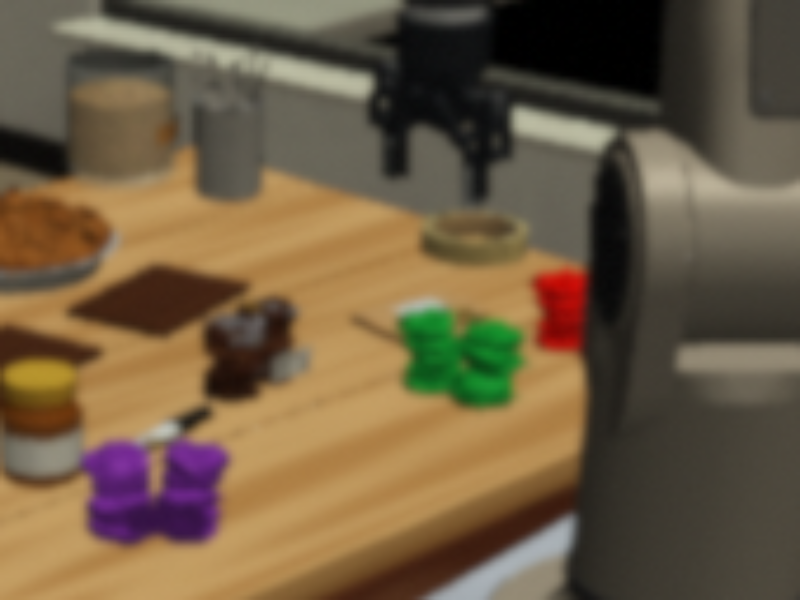

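The scene crop shows the open gripper at about (440,130), above and behind the right packet. That packet is half hidden behind the green bag at (460,360). Next I measure the fingertips at this opening from the depth.

jog_arm:
  motion:
    - [1,[0,0,0],[0,0,0]]
    - [1,[0,0,0],[0,0,0]]

```text
clock: 2.03
tcp_pos: [0.4374, -0.3494, 0.1379]
orientation: [-1.101, 1.365, -1.366]
contact_force: [1.0, -1.2, 0.1]
grip_width: 0.0856
```

```bash
cat >> h.py <<'E'
def tips(n='scene'):
    p,psi,M=st(); f=grab(n); P=cloud(f).reshape(-1,3); q=(P-p)@M
    k=(abs(q[:,0])<.02)&(abs(q[:,2])<.07)&(q[:,1]>-.04)&(q[:,1]<.04)&(P[:,2]>.03)
    q=q[k]
    for s in(-1,1):
        a=q[q[:,2]*s>0]; 
        if len(a): print('finger',s,len(a),'tip y',np.sort(a[:,1])[-6:].round(4),'z',np.percentile(a[:,2],[3,97]).round(3))
E
python3 -c "
from h import *
tips()
go(.4472,-.3363,.03,-11.9)"
```

```text
t 2.03 tcp [ 0.4374 -0.3494  0.1379] psi -12.31 tilt [-0.0002 -0.0008  0.    ] F [ 1.  -1.2  0.1] w 0.0856 q7 0.19
finger -1 63 tip y [0.0012 0.0026 0.0027 0.003  0.004  0.0072] z [-0.059 -0.04 ]
finger 1 64 tip y [0.0019 0.0024 0.0026 0.0028 0.0039 0.0053] z [0.039 0.052]
t 2.08 tcp [ 0.4374 -0.35    0.1382] psi -12.34 tilt [ 0.0004 -0.0013  0.    ] F [0.1 0.2 0.7] w 0.0856 q7 0.19
turn about tool y deg -0.44
shift after turn (tool mm) [-15.4 108.2   6.8]
```

jog_arm:
  motion:
    - [1,[-0.015,0.02,0.007],[0,-0.4,0]]
    - [1,[0,0.03,0],[0,0,0]]
    - [1,[0,0.03,0],[0,0,0]]
    - [1,[0,0.02,0],[0,0,0]]
    - [1,[0,0.005,0],[0,0,0]]
    - [1,[0,0,0],[0,0,0]]
    - [1,[0,0,0],[0,0,0]]

```text
clock: 2.67
tcp_pos: [0.4482, -0.3364, 0.0337]
orientation: [-1.104, 1.358, -1.361]
contact_force: [-1.0, -0.4, 0.2]
grip_width: 0.0857
```

```bash
python3 -c "
from h import *
go(.4472,-.3363,.017,-11.9)
f=grab('top'); cv2.imwrite('pics/top2.png',cv2.resize(f['image'][150:240,300:420,::-1],(800,600)))
"
```

```text
t 2.67 tcp [ 0.4482 -0.3364  0.0337] psi -11.84 tilt [ 0.0012 -0.0012  0.    ] F [-1.  -0.4  0.2] w 0.0857 q7 0.1
turn about tool y deg 0.06
shift after turn (tool mm) [ 0.1 16.7 -1. ]
```

View pics/top2.png

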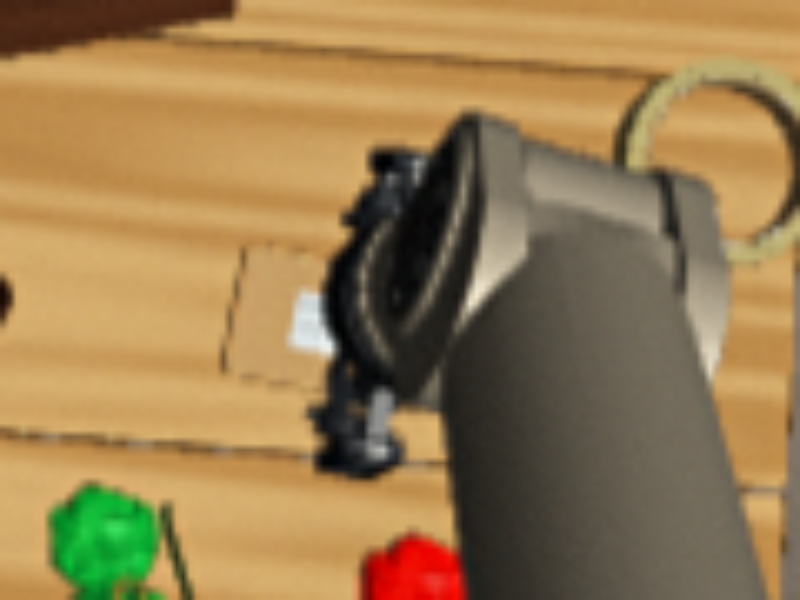

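The jaws, at (400,190) and (360,440), straddle the packet squarely. I go down and close.

jog_arm:
  motion:
    - [1,[0,0.009,0],[0,0,0]]
    - [1,[0,0.008,0],[0,0,0]]
    - [1,[0,0,0],[0,0,0]]
    - [1,[0,0,0],[0,0,0]]
    - [0.5,[0,0,0],[0,0,0]]
    - [0.5,[0,0,0],[0,0,0]]
    - [0.5,[0,0,0],[0,0,0]]
    - [0.5,[0,0,0],[0,0,0]]
    - [0.5,[0,0,0],[0,0,0]]
    - [0.5,[0,0,0],[0,0,0]]
  force: 30

```text
clock: 3.55
tcp_pos: [0.4482, -0.3353, 0.016]
orientation: [-1.105, 1.358, -1.359]
contact_force: [0.4, 0.3, 4.1]
grip_width: 0.0612
```

```bash
python3 -c "
from h import *
st()"
```

```text
t 3.55 tcp [ 0.4482 -0.3353  0.016 ] psi -11.73 tilt [ 0.0007 -0.0004  0.    ] F [0.4 0.3 4.1] w 0.0612 q7 0.08
```

jog_arm:
  motion:
    - [0.5,[0,-0.01,0],[0,0,0]]
    - [0.5,[0,-0.02,0],[0,0,0]]
    - [0.5,[0,-0.03,0],[0,0,0]]
    - [0.5,[0,-0.035,0],[0,0,0]]
    - [0.5,[0,-0.035,0],[0,0,0]]
    - [0.5,[0,-0.01,0],[0,-4,0]]
    - [0.5,[0,0,0],[0,-5,0]]
    - [0.5,[0,0,0],[0,-5,0]]
    - [0.5,[0,0,0],[0,-5.6,0]]
    - [0.5,[0,0,0],[0,0,0]]

```text
clock: 4.38
tcp_pos: [0.4474, -0.3351, 0.1561]
orientation: [-1.272, 1.105, -1.105]
contact_force: [-1.1, 0.7, -0.2]
grip_width: 0.0609
```

```bash
python3 -c "
from h import *
go(.6209,-.0223,.09,7.8)"
```

```text
t 4.38 tcp [ 0.4474 -0.3351  0.1561] psi 8.05 tilt [-0.0001 -0.      0.    ] F [-1.1  0.7 -0.2] w 0.0609 q7 0.48
turn about tool y deg 0.25
shift after turn (tool mm) [-286.4   66.1  214.3]
```

jog_arm:
  motion:
    - [0.5,[-0.02,0,0.015],[0,0,0]]
    - [0.5,[-0.03,0,0.022],[0,0,0]]
    - [0.5,[-0.032,0,0.024],[0,0,0]]
    - [0.5,[-0.032,0,0.024],[0,0,0]]
    - [0.5,[-0.032,0,0.024],[0,0,0]]
    - [0.5,[-0.032,0,0.024],[0,0,0]]
    - [0.5,[-0.032,0,0.024],[0,0,0]]
    - [0.5,[-0.032,0,0.024],[0,0,0]]
    - [0.5,[-0.028,0,0.02],[0,0,0]]
    - [0.5,[-0.016,0,0.013],[0,0,0]]

```text
clock: 5.22
tcp_pos: [0.6218, -0.017, 0.156]
orientation: [-1.269, 1.107, -1.105]
contact_force: [-0.3, -0.3, -0.4]
grip_width: 0.0612
```

jog_arm:
  motion:
    - [0.5,[0,0.02,0],[0,0,0]]
    - [0.5,[0,0.03,0],[0,0,0]]
    - [0.5,[0,0.015,0],[0,0,0]]
    - [0.5,[0,0,0],[0,0,0]]
    - [0.5,[0,0,0],[0,0,0]]

```text
clock: 5.63
tcp_pos: [0.62, -0.0226, 0.0902]
orientation: [-1.272, 1.11, -1.108]
contact_force: [0.7, 0.7, -0.3]
grip_width: 0.0613
```

```bash
python3 -c "
from h import *
go(.6209,-.0223,.03,7.8)
f=grab('top'); cv2.imwrite('pics/top3.png',cv2.resize(f['image'][100:220,180:340,::-1],(800,600)))
f=grab('scene'); cv2.imwrite('pics/scene3.png',cv2.resize(f['image'][120:240,150:310,::-1],(800,600)))
"
```

```text
t 5.63 tcp [ 0.62   -0.0226  0.0902] psi 7.76 tilt [-0.002 -0.     0.   ] F [ 0.7  0.7 -0.3] w 0.0613 q7 -0.2
turn about tool y deg -0.04
shift after turn (tool mm) [-0.1 60.2  0.9]
```

View pics/top3.png

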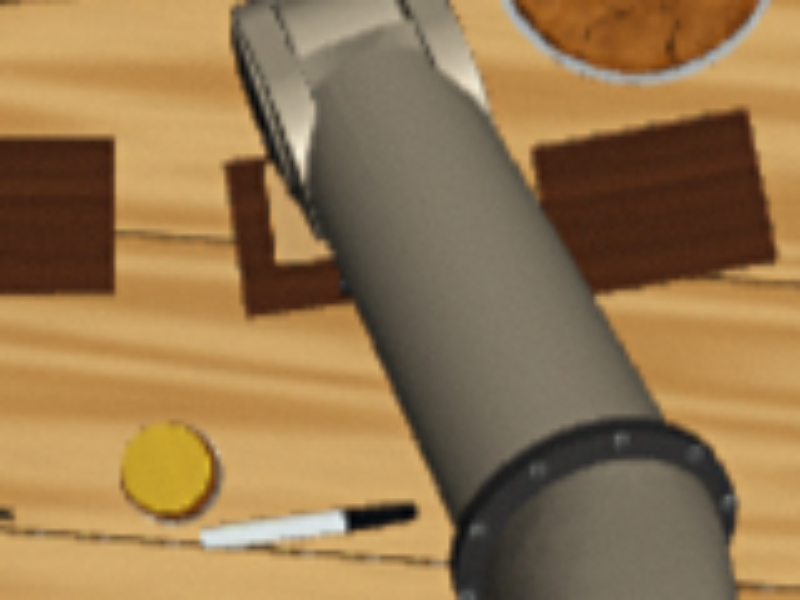

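View pics/scene3.png

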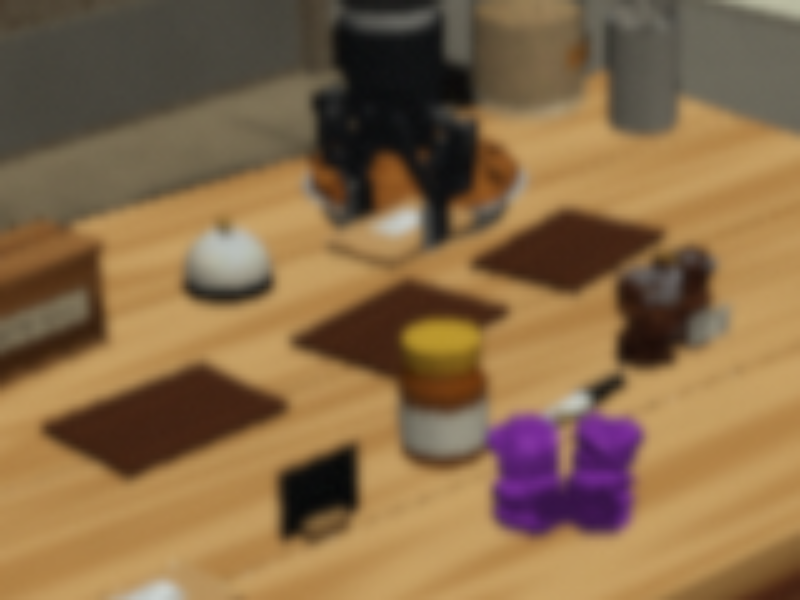

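The packet is held level and square above the bell board at (400,330). Its corner at (272,265) in the top crop lines up with the board. I lower it.

jog_arm:
  motion:
    - [0.5,[0,0.02,0.001],[0,0,0]]
    - [0.5,[0,0.02,0],[0,0,0]]
    - [0.5,[0,0.012,0],[0,0,0]]
    - [0.5,[0,0.005,0],[0,0,0]]
    - [0.5,[0,0.003,0],[0,0,0]]
    - [0.5,[0,0.001,0],[0,0,0]]
    - [0.5,[0,0,0],[0,0,0]]
    - [0.5,[0,0,0],[0,0,0]]

```text
clock: 6.4
tcp_pos: [0.6224, -0.0223, 0.0306]
orientation: [-1.27, 1.106, -1.108]
contact_force: [0.3, -0.6, -0.1]
grip_width: 0.0612
```

```bash
python3 -c "
from h import *
go(.6209,-.0223,.028,7.8)"
```

```text
t 6.4 tcp [ 0.6224 -0.0223  0.0306] psi 7.86 tilt [0.0016 0.     0.    ] F [ 0.3 -0.6 -0.1] w 0.0612 q7 -0.24
turn about tool y deg 0.06
shift after turn (tool mm) [-0.2  2.6 -1.5]
```

jog_arm:
  motion:
    - [0.5,[0,0.002,-0.001],[0,0,0]]
    - [0.5,[0,0.001,0],[0,0,0]]
    - [0.5,[0,0,0],[0,0,0]]
    - [0.9,[0,0,0],[0,0,0]]
    - [0.9,[0,0,0],[0,0,0]]
    - [0.9,[0,0,0],[0,0,0]]
    - [0.9,[0,-0.015,0],[0,0,0]]
    - [1,[0,-0.035,0],[0,0,0]]
    - [1,[0,-0.04,0],[0,0,0]]
    - [1,[0,-0.04,0],[0,0,0]]

```text
clock: 7.23
tcp_pos: [0.62, -0.0224, 0.1585]
orientation: [-1.272, 1.108, -1.106]
contact_force: [1.1, -1.3, 0.2]
grip_width: 0.085
```

```bash
python3 -c "
from h import *
go(.4347,.3562,.06,-4.2)
print(r.get_obs()['joints'].round(2))"
```

```text
t 7.23 tcp [ 0.62   -0.0224  0.1585] psi 7.89 tilt [-0.0013  0.0004  0.    ] F [ 1.1 -1.3  0.2] w 0.085 q7 -0.16
turn about tool y deg 12.09
shift after turn (tool mm) [-364.    98.5 -212.6]
[ 0.27  0.53 -0.46  1.75  0.28  0.93 -0.16]
```

jog_arm:
  motion:
    - [1,[0,0,0],[0,6,0]]
    - [1,[0,0,0],[0,6.1,0]]
    - [1,[-0.035,0,-0.02],[0,0,0]]
    - [1,[-0.035,0,-0.02],[0,0,0]]
    - [1,[-0.035,0,-0.02],[0,0,0]]
    - [1,[-0.035,0,-0.02],[0,0,0]]
    - [1,[-0.035,0,-0.02],[0,0,0]]
    - [1,[-0.035,0,-0.02],[0,0,0]]
    - [1,[-0.035,0,-0.02],[0,0,0]]
    - [1,[-0.035,0,-0.02],[0,0,0]]

```text
clock: 8.07
tcp_pos: [0.4808, 0.2701, 0.1578]
orientation: [-1.172, 1.263, -1.264]
contact_force: [1.5, -0.0, -0.0]
grip_width: 0.0857
```

jog_arm:
  motion:
    - [1,[-0.03,0,-0.018],[0,0,0]]
    - [1,[-0.025,0,-0.014],[0,0,0]]
    - [1,[-0.015,0,-0.01],[0,0,0]]
    - [1,[0,0.01,0],[0,0,0]]
    - [1,[0,0,0],[0,0,0]]

```text
clock: 8.48
tcp_pos: [0.4438, 0.3419, 0.1461]
orientation: [-1.176, 1.262, -1.262]
contact_force: [0.4, -0.7, -0.9]
grip_width: 0.0855
```

```bash
python3 -c "
from h import *
go(.4347,.3562,.034,-4.2)
f=grab('top'); cv2.imwrite('pics/top4.png',cv2.resize(f['image'][100:220,180:340,::-1],(800,600)))
H=cv2.cvtColor(f['image'],cv2.COLOR_RGB2HSV)
for lo,hi,h,nm in ((0,90,.012,'board'),(91,255,.026,'pkt')):
    m=((H[...,2]>=lo)&(H[...,2]<=hi)).astype(np.uint8)
    z=np.zeros_like(m); z[123:163,224:274]=1; m*=z
    if nm=='pkt': m[:131]=0;m[158:]=0;m[:,:230]=0;m[:,268:]=0
    c=max(cv2.findContours(m,0,2)[0],key=cv2.contourArea)
    b=cv2.boxPoints(cv2.minAreaRect(c)); W=np.array([ray(f,x,y,h)[:2] for x,y in b]); e=np.diff(np.vstack([W,W[:1]]),axis=0); L=np.hypot(*e.T);k=L.argmax()
    print(nm,W.mean(0).round(4),L[:2].round(3),np.degrees(np.arctan2(e[k,1],e[k,0])).round(1))
"
```

```text
t 8.48 tcp [0.4438 0.3419 0.1461] psi -4.07 tilt [-0.001  -0.0008  0.    ] F [ 0.4 -0.7 -0.9] w 0.0855 q7 -1.09
turn about tool y deg 0.13
shift after turn (tool mm) [-13.6 112.1 -10.2]
board [ 0.6209 -0.0223] [0.137 0.097] -82.2
pkt [ 0.6209 -0.0269] [0.102 0.065] -82.8
```

View pics/top4.png

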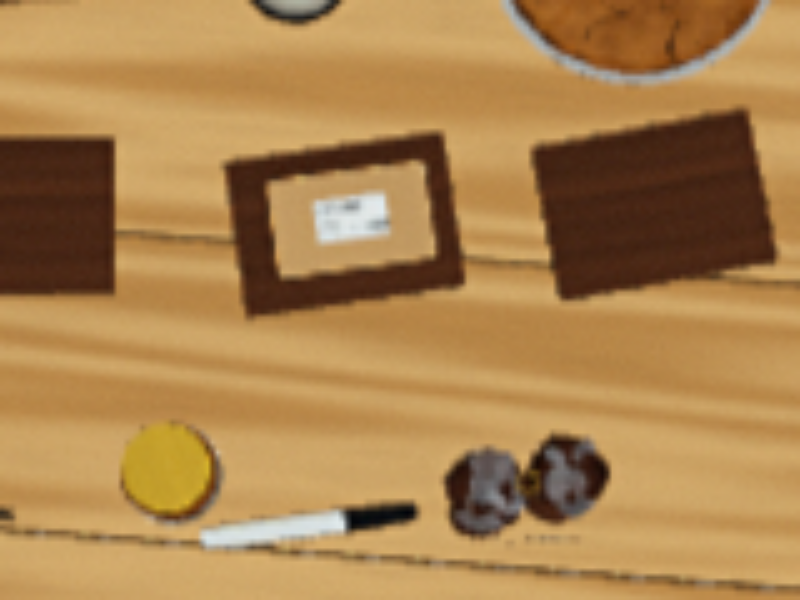

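The first packet lies square on the bell board at about (350,220), 5 mm off centre, which is within tolerance. I continue to the left packet.

jog_arm:
  motion:
    - [1,[-0.0135,0,-0.01],[0,0,0]]
    - [1,[0,0.03,0],[0,0,0]]
    - [1,[0,0.035,0],[0,0,0]]
    - [1,[0,0.03,0],[0,0,0]]
    - [1,[0,0.015,0],[0,0,0]]
    - [1,[0,0,0],[0,0,0]]
    - [1,[0,0,0],[0,0,0]]

```text
clock: 9.12
tcp_pos: [0.4368, 0.3541, 0.0365]
orientation: [-1.174, 1.265, -1.266]
contact_force: [0.1, 0.6, -0.1]
grip_width: 0.0853
```

```bash
python3 -c "
from h import *
go(.4347,.3562,.0165,-4.2)
f=grab('top'); cv2.imwrite('pics/top5.png',cv2.resize(f['image'][150:240,80:200,::-1],(800,600)))
"
```

```text
t 9.12 tcp [0.4368 0.3541 0.0365] psi -4.36 tilt [-0.0008 -0.0017  0.    ] F [ 0.1  0.6 -0.1] w 0.0853 q7 -1.22
turn about tool y deg -0.16
shift after turn (tool mm) [-2.  20.  -2.3]
```

View pics/top5.png

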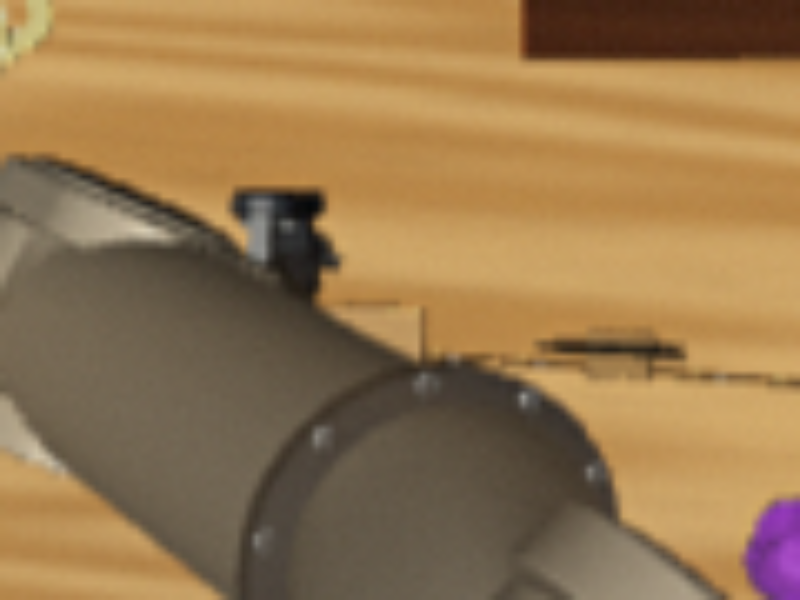

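The far finger at (290,250) is clear of the packet edge at (380,305). The card at (610,350) has not moved.

jog_arm:
  motion:
    - [1,[-0.002,0.01,-0.002],[0,0,0]]
    - [1,[0,0.01,0],[0,0,0]]
    - [1,[0,0,0],[0,0,0]]
    - [1,[0,0,0],[0,0,0]]
    - [0.5,[0,0,0],[0,0,0]]
    - [0.5,[0,0,0],[0,0,0]]
    - [0.5,[0,0,0],[0,0,0]]
    - [0.5,[0,0,0],[0,0,0]]
    - [0.5,[0,0,0],[0,0,0]]
    - [0.5,[0,0,0],[0,0,0]]

```text
clock: 10.0
tcp_pos: [0.4345, 0.3581, 0.0171]
orientation: [-1.172, 1.263, -1.263]
contact_force: [-0.5, -0.3, 6.0]
grip_width: 0.0612
```

```bash
python3 -c "
from h import *
go(.6205,-.0265,.16,7.4)"
```

```text
t 10.0 tcp [0.4345 0.3581 0.0171] psi -4.24 tilt [0.0007 0.0005 0.    ] F [-0.5 -0.3  6. ] w 0.0612 q7 -1.25
turn about tool y deg -11.64
shift after turn (tool mm) [ 405.3 -142.9  134.9]
```

jog_arm:
  motion:
    - [0.5,[0,-0.01,0],[0,0,0]]
    - [0.5,[0,-0.02,0],[0,0,0]]
    - [0.5,[0,-0.03,0],[0,0,0]]
    - [0.5,[0,-0.035,0],[0,0,0]]
    - [0.5,[0,-0.035,0],[0,0,0]]
    - [0.5,[0,-0.013,0],[0,-3.6,0]]
    - [0.5,[0,0,0],[0,-4,0]]
    - [0.5,[0,0,0],[0,-4,0]]
    - [0.5,[0,0,0],[0,0,0]]

```text
clock: 10.75
tcp_pos: [0.4343, 0.3575, 0.1603]
orientation: [-1.268, 1.112, -1.112]
contact_force: [0.2, 0.2, -0.9]
grip_width: 0.0613
```

jog_arm:
  motion:
    - [0.5,[0.02,0,0.007],[0,0,0]]
    - [0.5,[0.035,0,0.012],[0,0,0]]
    - [0.5,[0.036,0,0.012],[0,0,0]]
    - [0.5,[0.036,0,0.012],[0,0,0]]
    - [0.5,[0.036,0,0.012],[0,0,0]]
    - [0.5,[0.036,0,0.012],[0,0,0]]
    - [0.5,[0.036,0,0.012],[0,0,0]]
    - [0.5,[0.036,0,0.012],[0,0,0]]
    - [0.5,[0.036,0,0.012],[0,0,0]]
    - [0.5,[0.036,0,0.012],[0,0,0]]

```text
clock: 11.58
tcp_pos: [0.5924, 0.0304, 0.1595]
orientation: [-1.267, 1.116, -1.115]
contact_force: [0.0, 0.7, -0.2]
grip_width: 0.061
```

jog_arm:
  motion:
    - [0.5,[0.03,0,0.011],[0,0,0]]
    - [0.5,[0.02,0,0.007],[0,0,0]]
    - [0.5,[0.01,0,0.004],[0,0,0]]
    - [0.5,[0,0,0],[0,0,0]]
    - [0.5,[0,0,0],[0,0,0]]

```text
clock: 12.0
tcp_pos: [0.6212, -0.0232, 0.1594]
orientation: [-1.267, 1.115, -1.113]
contact_force: [-0.9, 0.4, -1.1]
grip_width: 0.0612
```

```bash
python3 -c "
from h import *
go(.6209,-.023,.06,7.4)"
```

```text
t 12.0 tcp [ 0.6212 -0.0232  0.1594] psi 7.34 tilt [-0.0009  0.001   0.    ] F [-0.9  0.4 -1.1] w 0.0612 q7 -0.17
turn about tool y deg -0.06
shift after turn (tool mm) [-0.2 99.4 -0.3]
```

jog_arm:
  motion:
    - [0.5,[0,0.025,0],[0,0,0]]
    - [0.5,[0,0.03,0],[0,0,0]]
    - [0.5,[0,0.025,0],[0,0,0]]
    - [0.5,[0,0.015,0],[0,0,0]]
    - [0.5,[0,0.01,0],[0,0,0]]
    - [0.5,[0,0.005,0],[0,0,0]]
    - [0.5,[0,0,0],[0,0,0]]
    - [0.5,[0,0,0],[0,0,0]]

```text
clock: 12.67
tcp_pos: [0.6222, -0.0233, 0.0504]
orientation: [-1.267, 1.113, -1.114]
contact_force: [0.8, -0.1, 0.3]
grip_width: 0.0611
```

```bash
python3 -c "
from h import *
go(.6209,-.023,.0435,7.4)
f=grab('scene'); cv2.imwrite('pics/scene6.png',cv2.resize(f['image'][130:210,180:290,::-1],(800,582)))"
```

```text
t 12.67 tcp [ 0.6222 -0.0233  0.0504] psi 7.42 tilt [0.001  0.0004 0.    ] F [ 0.8 -0.1  0.3] w 0.0611 q7 -0.23
turn about tool y deg 0.02
shift after turn (tool mm) [-0.5  6.9 -1.3]
```

View pics/scene6.png

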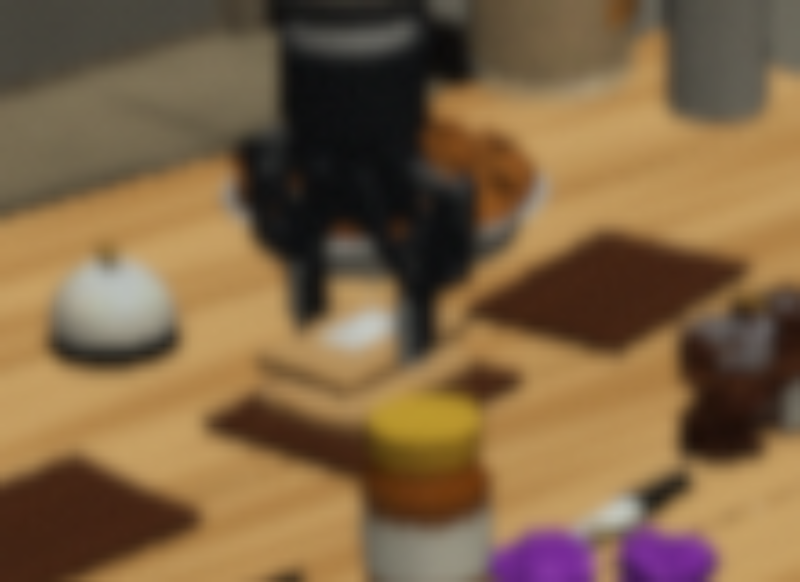

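The second packet hovers just over the first and is aligned with it, at (330,350). I lower it and release.

jog_arm:
  motion:
    - [0.5,[0,0.003,-0.001],[0,0,0]]
    - [0.5,[0,0.003,0],[0,0,0]]
    - [0.5,[0,0.002,0],[0,0,0]]
    - [0.5,[0,0,0],[0,0,0]]
    - [0.5,[0,0,0],[0,0,0]]

```text
clock: 13.13
tcp_pos: [0.6211, -0.0246, 0.0429]
orientation: [-1.267, 1.113, -1.115]
contact_force: [-2.9, -0.5, 10.1]
grip_width: 0.0608
```

```bash
python3 -c "
from h import *
go(.6209,-.023,.0435,7.4)"
```

```text
t 13.13 tcp [ 0.6211 -0.0246  0.0429] psi 7.34 tilt [ 0.0007 -0.0005  0.    ] F [-2.9 -0.5 10.1] w 0.0608 q7 -0.24
turn about tool y deg -0.06
shift after turn (tool mm) [-1.6 -0.6 -0. ]
```

jog_arm:
  motion:
    - [0.9,[0,-0.001,0],[0,0,0]]
    - [0.9,[0,0,0],[0,0,0]]
    - [0.9,[0,0,0],[0,0,0]]
    - [0.9,[0,-0.015,0],[0,0,0]]
    - [1,[0,-0.035,0],[0,0,0]]
    - [1,[0,-0.04,0],[0,0,0]]
    - [1,[0,-0.035,0],[0,0,0]]
    - [1,[-0.02,0,-0.03],[0,0,0]]
    - [1,[-0.02,0,-0.03],[0,0,0]]
    - [1,[-0.02,0,-0.03],[0,0,0]]

```text
clock: 13.97
tcp_pos: [0.5232, 0.0239, 0.1681]
orientation: [-1.265, 1.114, -1.116]
contact_force: [0.1, 0.9, -0.6]
grip_width: 0.0856
```

```bash
python3 -c "
from h import *
go(.4605,.083,.15)
f=load('top'); 
f=grab('top'); im=f['image'];H=cv2.cvtColor(im,cv2.COLOR_RGB2HSV)
cv2.imwrite('pics/top7.png',cv2.resize(im[100:220,180:340,::-1],(800,600)))
f=load('scene'); H=cv2.cvtColor(f['image'],cv2.COLOR_RGB2HSV)
m=((H[...,0]>19)&(H[...,0]<29)&(H[...,1]>170)&(H[...,2]>90)).astype(np.uint8); n,l,s,c=cv2.connectedComponentsWithStats(m)
i=s[1:,4].argmax()+1; q=cloud(f)[l==i]; print(c[i],s[i],q.min(0).round(3),q.max(0).round(3),ray(f,*c[i],.083).round(3))
"
```

```text
t 13.97 tcp [0.5232 0.0239 0.1681] psi 7.3 tilt [0.0017 0.0002 0.    ] F [ 0.1  0.9 -0.6] w 0.0856 q7 -0.26
shift after turn (tool mm) [-66.6  18.1 -54.7]
[238.06451613 188.42741935] [230 184  16  10 124] [0.435 0.059 0.071] [0.482 0.117 0.088] [0.454 0.094 0.083]
```

View pics/top7.png

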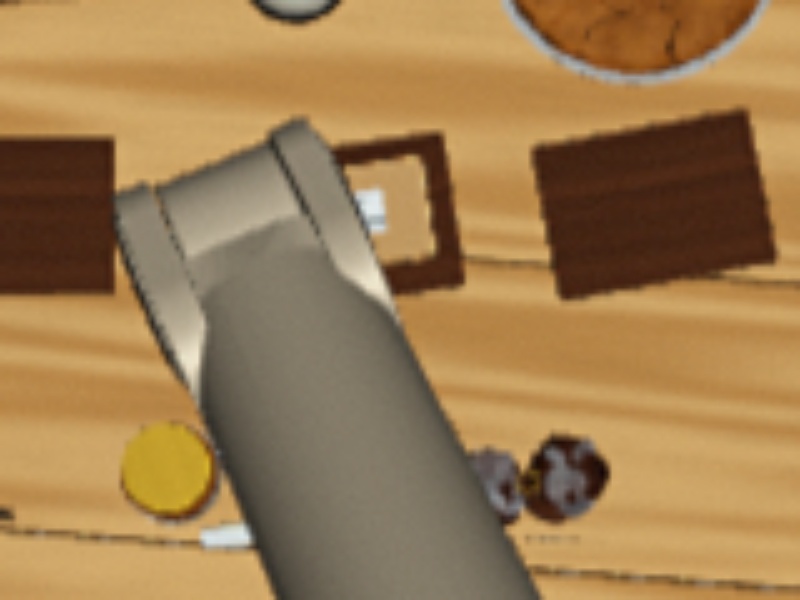

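The arm is now at (300,250) and the upper packet shows square on the stack. The jar lid is at (168,468). I move above the jar and then go down.

jog_arm:
  motion:
    - [1,[-0.03,0,-0.025],[0,0,0]]
    - [1,[-0.025,0,-0.02],[0,0,0]]
    - [1,[-0.012,0,-0.01],[0,0,0]]
    - [1,[0,0,0],[0,0,0]]
    - [1,[0,0,0],[0,0,0]]
    - [1,[0,0,0],[0,0,0]]

```text
clock: 14.52
tcp_pos: [0.4616, 0.0822, 0.1677]
orientation: [-1.267, 1.114, -1.115]
contact_force: [0.2, -0.3, 0.5]
grip_width: 0.0852
```

```bash
python3 -c "
from h import *
go(.4605,.083,.052)
f=grab('scene'); cv2.imwrite('pics/scene8.png',cv2.resize(f['image'][120:220,190:310,::-1],(720,600)))"
```

```text
t 14.52 tcp [0.4616 0.0822 0.1677] psi 7.32 tilt [ 0.0007 -0.0002  0.    ] F [ 0.2 -0.3  0.5] w 0.0852 q7 -0.39
shift after turn (tool mm) [ -0.9 115.7  -1.1]
```

View pics/scene8.png

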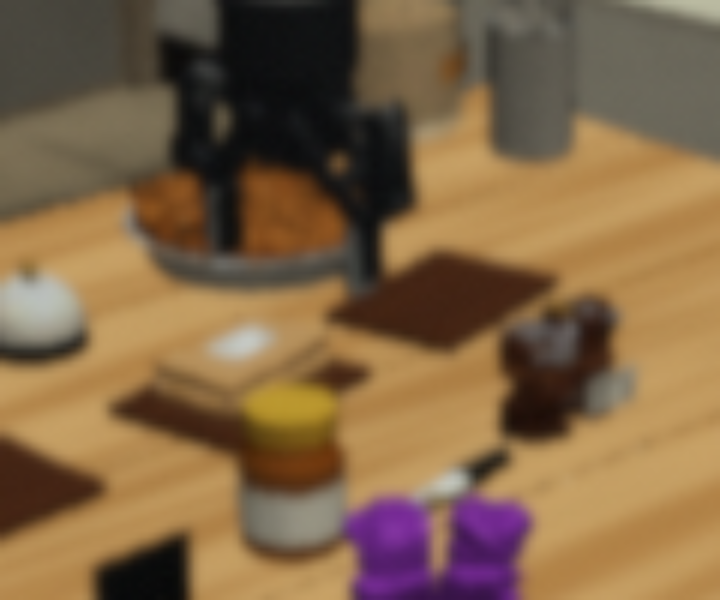

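The stack at (240,370) looks neat, and the gripper is centred over the jar at (290,410).

jog_arm:
  motion:
    - [1,[-0.001,0.03,-0.001],[0,0,0]]
    - [1,[0,0.03,0],[0,0,0]]
    - [1,[0,0.02,0],[0,0,0]]
    - [1,[0,0.02,0],[0,0,0]]
    - [1,[0,0.015,0],[0,0,0]]
    - [1,[0,0,0],[0,0,0]]
    - [1,[0,0,0],[0,0,0]]

```text
clock: 15.15
tcp_pos: [0.4598, 0.0831, 0.052]
orientation: [-1.268, 1.116, -1.114]
contact_force: [-0.1, 0.1, 0.9]
grip_width: 0.0856
```

jog_arm:
  motion:
    - [0.4,[0,0,0],[0,0,0]]
    - [0.4,[0,0,0],[0,0,0]]
    - [0.4,[0,0,0],[0,0,0]]
    - [0.4,[0,0,0],[0,0,0]]
    - [0.4,[0,0,0],[0,0,0]]
    - [0.4,[0,0,0],[0,0,0]]
  force: 40

```text
clock: 15.65
tcp_pos: [0.4612, 0.0839, 0.0541]
orientation: [-1.264, 1.112, -1.116]
contact_force: [0.9, -0.6, 6.5]
grip_width: 0.0581
```

```bash
python3 -c "
from h import *
go(.6269,.1905,.16)"
```

```text
t 15.65 tcp [0.4612 0.0839 0.0541] psi 7.34 tilt [0.0034 0.0004 0.    ] F [ 0.9 -0.6  6.5] w 0.0581 q7 -0.55
shift after turn (tool mm) [ -84.5 -105.3  178.4]
```

jog_arm:
  motion:
    - [0.4,[0,-0.01,0],[0,0,0]]
    - [0.4,[0,-0.02,0],[0,0,0]]
    - [0.4,[0,-0.03,0],[0,0,0]]
    - [0.4,[0,-0.03,0],[0,0,0]]
    - [0.4,[0,-0.015,0],[0,0,0]]
    - [0.4,[-0.008,0,0.018],[0,0,0]]
    - [0.4,[-0.013,0,0.027],[0,0,0]]
    - [0.4,[-0.013,0,0.027],[0,0,0]]
    - [0.4,[-0.013,0,0.027],[0,0,0]]
    - [0.4,[-0.013,0,0.027],[0,0,0]]

```text
clock: 16.48
tcp_pos: [0.5775, 0.1597, 0.1584]
orientation: [-1.267, 1.114, -1.114]
contact_force: [0.2, 0.2, -2.3]
grip_width: 0.0578
```

jog_arm:
  motion:
    - [0.4,[-0.013,0,0.027],[0,0,0]]
    - [0.4,[-0.008,0,0.018],[0,0,0]]
    - [0.4,[-0.003,0,0.007],[0,0,0]]
    - [0.4,[0,0.02,0],[0,0,0]]
    - [0.4,[0,0.025,0],[0,0,0]]
    - [0.4,[0,0.01,0],[0,0,0]]
    - [0.4,[0,0,0],[0,0,0]]
    - [0.4,[0,0,0],[0,0,0]]

```text
clock: 17.15
tcp_pos: [0.6247, 0.1893, 0.1028]
orientation: [-1.269, 1.115, -1.114]
contact_force: [0.1, -0.1, -1.6]
grip_width: 0.0579
```

```bash
python3 -c "
from h import *
go(.6269,.1905,.066)
f=grab('scene'); cv2.imwrite('pics/scene9.png',cv2.resize(f['image'][120:220,150:270,::-1],(720,600)))"
```

```text
t 17.15 tcp [0.6247 0.1893 0.1028] psi 7.35 tilt [-0.0014 -0.0005  0.    ] F [ 0.1 -0.1 -1.6] w 0.0579 q7 -0.56
shift after turn (tool mm) [-0.9 36.8  2.4]
```

View pics/scene9.png

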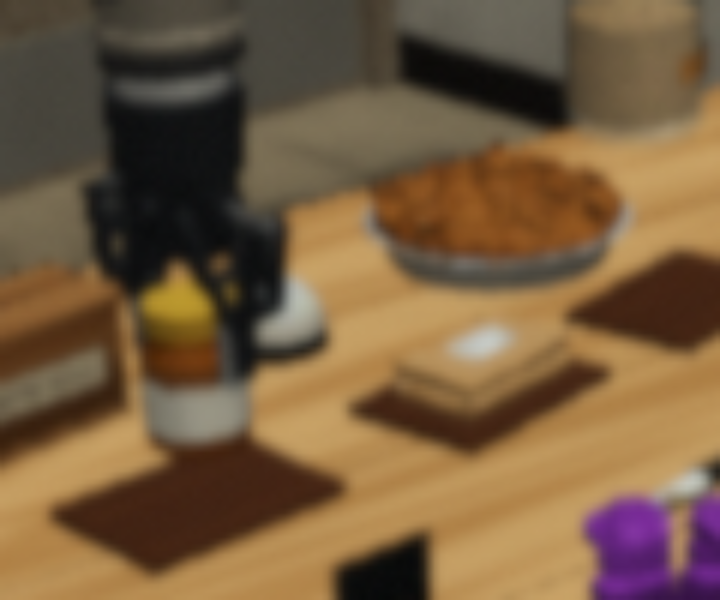

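The jar hangs upright at (195,370), above its board.

jog_arm:
  motion:
    - [0.4,[-0.001,0.015,0.002],[0,0,0]]
    - [0.4,[0,0.012,0],[0,0,0]]
    - [0.4,[0,0.006,0],[0,0,0]]
    - [0.4,[0,0.002,0],[0,0,0]]
    - [0.4,[0,0.001,0],[0,0,0]]
    - [0.4,[0,0,0],[0,0,0]]
    - [0.4,[0,0,0],[0,0,0]]

```text
clock: 17.78
tcp_pos: [0.6274, 0.1913, 0.0665]
orientation: [-1.267, 1.114, -1.114]
contact_force: [0.1, 0.3, -3.0]
grip_width: 0.0577
```

```bash
python3 -c "
from h import *
go(.6269,.1905,.065)"
```

```text
t 17.78 tcp [0.6274 0.1913 0.0665] psi 7.37 tilt [0.0003 0.0003 0.    ] F [ 0.1  0.3 -3. ] w 0.0577 q7 -0.58
shift after turn (tool mm) [ 0.7  1.5 -0.5]
```

jog_arm:
  motion:
    - [0.4,[0,0.001,0],[0,0,0]]
    - [0.4,[0,0.001,0],[0,0,0]]
    - [0.4,[0,0,0],[0,0,0]]
    - [0.4,[0,0,0],[0,0,0]]

```text
clock: 18.12
tcp_pos: [0.6275, 0.1913, 0.0662]
orientation: [-1.267, 1.113, -1.115]
contact_force: [-4.1, -2.8, 9.6]
grip_width: 0.0578
```

jog_arm:
  motion:
    - [0.8,[0,0,0],[0,0,0]]
    - [0.9,[0,0,0],[0,0,0]]
    - [1,[0,0,0],[0,0,0]]
    - [1,[0,0,0],[0,0,0]]
    - [1,[0,-0.015,0],[0,0,0]]
    - [1,[0,-0.03,0],[0,0,0]]
    - [1,[0,-0.04,0],[0,0,0]]
    - [1,[0,-0.02,0],[0,0,0]]
    - [1,[0,0,0],[0,-3.4,0]]
    - [1,[0,0,0],[0,0,0]]

```text
clock: 18.95
tcp_pos: [0.6284, 0.1917, 0.1727]
orientation: [-1.289, 1.066, -1.07]
contact_force: [0.9, 0.2, -0.7]
grip_width: 0.0854
```

```bash
python3 -c "
from h import *
go(.448,-.130,.15,10.8)"
```

```text
t 18.95 tcp [0.6284 0.1917 0.1727] psi 10.87 tilt [0.0042 0.0014 0.    ] F [ 0.9  0.2 -0.7] w 0.0854 q7 -0.46
turn about tool y deg 0.07
shift after turn (tool mm) [ 282.2   22.7 -237.5]
```

jog_arm:
  motion:
    - [1,[0.02,0,-0.017],[0,0,0]]
    - [1,[0.03,0,-0.026],[0,0,0]]
    - [1,[0.03,0,-0.026],[0,0,0]]
    - [1,[0.03,0,-0.026],[0,0,0]]
    - [1,[0.03,0,-0.026],[0,0,0]]
    - [1,[0.03,0,-0.026],[0,0,0]]
    - [1,[0.03,0,-0.026],[0,0,0]]
    - [1,[0.03,0,-0.026],[0,0,0]]
    - [1,[0.03,0,-0.024],[0,0,0]]
    - [1,[0.015,0,-0.01],[0,0,0]]

```text
clock: 19.78
tcp_pos: [0.4458, -0.1268, 0.1689]
orientation: [-1.293, 1.077, -1.074]
contact_force: [-0.1, 0.7, -0.5]
grip_width: 0.0855
```

jog_arm:
  motion:
    - [1,[0.007,0,-0.005],[0,0,0]]
    - [1,[0,0,0],[0,0,0]]
    - [1,[0,0,0],[0,0,0]]

```text
clock: 20.03
tcp_pos: [0.4466, -0.1294, 0.1697]
orientation: [-1.291, 1.07, -1.07]
contact_force: [0.7, -0.5, -0.5]
grip_width: 0.0858
```

```bash
python3 -c "
from h import *
go(.448,-.130,.044,10.8)
f=grab('top'); cv2.imwrite('pics/top10.png',cv2.resize(f['image'][100:220,150:310,::-1],(800,600)))
f=grab('scene'); cv2.imwrite('pics/scene10.png',cv2.resize(f['image'][110:210,210:330,::-1],(720,600)))"
```

```text
t 20.03 tcp [ 0.4466 -0.1294  0.1697] psi 10.75 tilt [0.0004 0.0007 0.    ] F [ 0.7 -0.5 -0.5] w 0.0858 q7 0.15
turn about tool y deg -0.05
shift after turn (tool mm) [  0.8 125.7   1.3]
```

View pics/scene10.png

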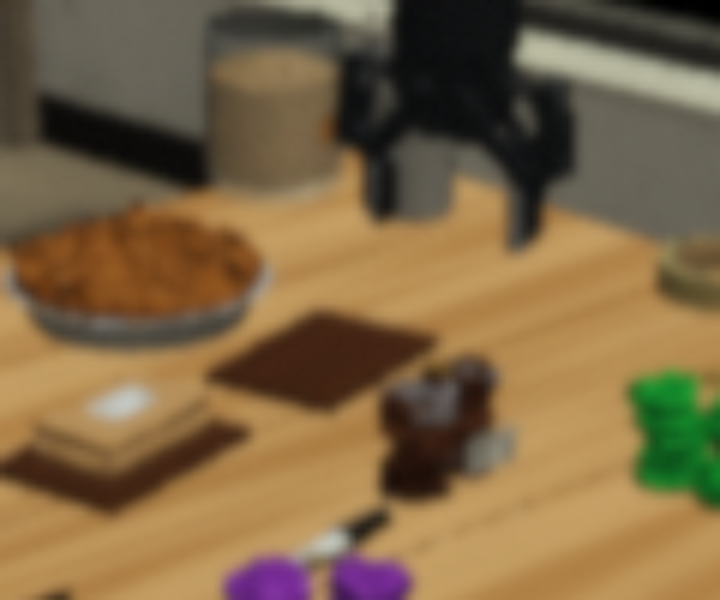

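View pics/top10.png

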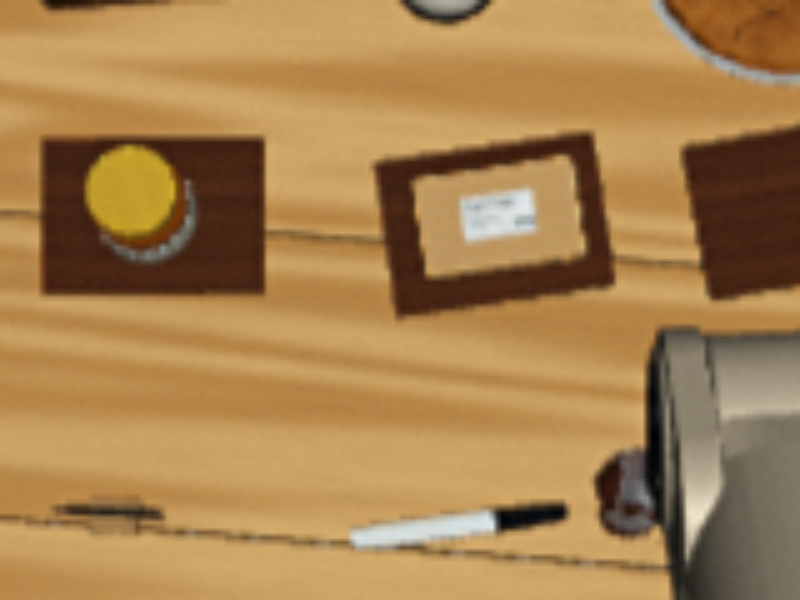

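The jar at (145,205) and the stack at (500,215) sit on their boards. The pen at (455,525) and the card at (110,512) have not moved. The gripper is centred over the bag, so I go down.

jog_arm:
  motion:
    - [1,[0.001,0.03,0.001],[0,0,0]]
    - [1,[0,0.03,0],[0,0,0]]
    - [1,[0,0.025,0],[0,0,0]]
    - [1,[0,0.02,0],[0,0,0]]
    - [1,[0,0.013,0],[0,0,0]]
    - [1,[0,0.006,0],[0,0,0]]
    - [1,[0,0,0],[0,0,0]]
    - [1,[0,0,0],[0,0,0]]

```text
clock: 20.8
tcp_pos: [0.448, -0.1301, 0.0458]
orientation: [-1.292, 1.068, -1.068]
contact_force: [0.4, 0.1, -0.2]
grip_width: 0.0853
```

```bash
python3 -c "
from h import *
go(.448,-.130,.044,10.8)
f=grab('scene'); cv2.imwrite('pics/scene11.png',cv2.resize(f['image'][135:205,255:325,::-1],(600,600)))"
```

```text
t 20.8 tcp [ 0.448  -0.1301  0.0458] psi 10.86 tilt [0.0003 0.0005 0.    ] F [ 0.4  0.1 -0.2] w 0.0853 q7 -0.01
turn about tool y deg 0.06
shift after turn (tool mm) [-0.1  1.8  0.1]
```

View pics/scene11.png

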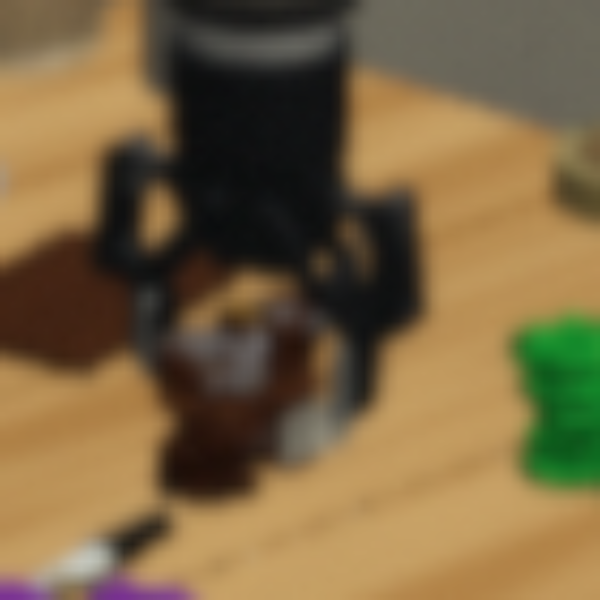

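The jaws straddle the bag, with the left finger at (145,320) and the right at (365,380), and no contact force shows. I close.

jog_arm:
  motion:
    - [0.4,[0,0.001,0],[0,0,0]]
    - [0.4,[0,0,0],[0,0,0]]
    - [0.4,[0,0,0],[0,0,0]]
    - [0.4,[0,0,0],[0,0,0]]
    - [0.4,[0,0,0],[0,0,0]]
    - [0.4,[0,0,0],[0,0,0]]
  force: 30

```text
clock: 21.35
tcp_pos: [0.4487, -0.1311, 0.046]
orientation: [-1.29, 1.067, -1.072]
contact_force: [-0.3, 1.8, 7.2]
grip_width: 0.065
```

```bash
python3 -c "
from h import *
st()"
```

```text
t 21.35 tcp [ 0.4487 -0.1311  0.046 ] psi 10.74 tilt [ 0.0031 -0.0005  0.    ] F [-0.3  1.8  7.2] w 0.065 q7 -0.01
```

The grip width of 65 mm matches the bag's stated depth, so the grip is centred. I lift and carry.

jog_arm:
  motion:
    - [0.4,[0,-0.01,0],[0,0,0]]
    - [0.4,[0,-0.02,0],[0,0,0]]
    - [0.4,[0,-0.03,0],[0,0,0]]
    - [0.4,[0,-0.03,0],[0,0,0]]
    - [0.4,[0,-0.015,0],[0,0,0]]
    - [0.4,[0,0,0],[0,0.7,0]]
    - [0.4,[0,0,0],[0,0,0]]

```text
clock: 21.93
tcp_pos: [0.4473, -0.1316, 0.1506]
orientation: [-1.286, 1.078, -1.082]
contact_force: [-0.5, -0.7, -2.4]
grip_width: 0.0647
```

```bash
python3 -c "
from h import *
go(.628,-.217,.15,10)"
```

```text
t 21.93 tcp [ 0.4473 -0.1316  0.1506] psi 9.98 tilt [ 0.0017 -0.0012  0.    ] F [-0.5 -0.7 -2.4] w 0.0647 q7 0.12
turn about tool y deg -0.02
shift after turn (tool mm) [115.5   0.6 163.1]
```

jog_arm:
  motion:
    - [0.4,[0.01,0,0.015],[0,0,0]]
    - [0.4,[0.018,0,0.025],[0,0,0]]
    - [0.4,[0.02,0,0.028],[0,0,0]]
    - [0.4,[0.02,0,0.028],[0,0,0]]
    - [0.4,[0.02,0,0.028],[0,0,0]]
    - [0.4,[0.017,0,0.024],[0,0,0]]
    - [0.4,[0.0105,0,0.015],[0,0,0]]
    - [0.4,[0,0,0],[0,0,0]]
    - [0.4,[0,0,0],[0,0,0]]

```text
clock: 22.68
tcp_pos: [0.6271, -0.2163, 0.1472]
orientation: [-1.288, 1.082, -1.076]
contact_force: [-1.0, -0.1, -2.6]
grip_width: 0.0647
```

jog_arm:
  motion:
    - [0.4,[0,0.02,0],[0,0,0]]
    - [0.4,[0,0.025,0],[0,0,0]]
    - [0.4,[0,0.015,0],[0,0,0]]
    - [0.4,[0,0,0],[0,0,0]]
    - [0.4,[0,0,0],[0,0,0]]

```text
clock: 23.1
tcp_pos: [0.6264, -0.2158, 0.0885]
orientation: [-1.289, 1.081, -1.076]
contact_force: [-0.4, -0.5, -1.3]
grip_width: 0.0651
```

```bash
python3 -c "
from h import *
go(.628,-.217,.058,10)
f=grab('scene'); cv2.imwrite('pics/scene12.png',cv2.resize(f['image'][110:200,210:310,::-1],(666,600)))"
```

```text
t 23.1 tcp [ 0.6264 -0.2158  0.0885] psi 10.09 tilt [-0.0033  0.0009  0.    ] F [-0.4 -0.5 -1.3] w 0.0651 q7 0.15
turn about tool y deg 0.09
shift after turn (tool mm) [ 1.4 30.5  1.4]
```

View pics/scene12.png

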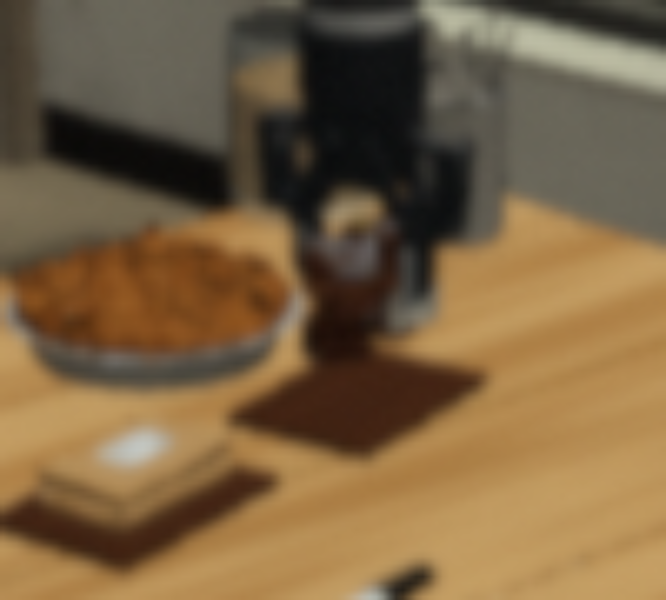

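The bag hangs upright at (350,290), above its board, with clearance to the pie rim at (290,300).

jog_arm:
  motion:
    - [0.4,[0.001,0.012,0],[0,0,0]]
    - [0.4,[0,0.01,0],[0,0,0]]
    - [0.4,[0,0.004,0],[0,0,0]]
    - [0.4,[0,0.002,0],[0,0,0]]
    - [0.4,[0,0,0],[0,0,0]]
    - [0.4,[0,0,0],[0,0,0]]

```text
clock: 23.65
tcp_pos: [0.6282, -0.2173, 0.0616]
orientation: [-1.287, 1.079, -1.079]
contact_force: [-0.6, 0.2, -2.0]
grip_width: 0.0646
```

```bash
python3 -c "
from h import *
go(.628,-.217,.058,10)"
```

```text
t 23.65 tcp [ 0.6282 -0.2173  0.0616] psi 10.07 tilt [0.0001 0.0001 0.    ] F [-0.6  0.2 -2. ] w 0.0646 q7 0.14
turn about tool y deg 0.07
shift after turn (tool mm) [-0.4  3.6 -0.2]
```

jog_arm:
  motion:
    - [0.4,[0,0.002,0],[0,0,0]]
    - [0.4,[0,0.0015,0],[0,0,0]]
    - [0.4,[0,0,0],[0,0,0]]
    - [0.4,[0,0,0],[0,0,0]]
    - [0.4,[0,0,0],[0,0,0]]

```text
clock: 24.07
tcp_pos: [0.6283, -0.2174, 0.0583]
orientation: [-1.287, 1.078, -1.079]
contact_force: [-0.5, 0.8, -0.3]
grip_width: 0.0649
```

```bash
python3 -c "
from h import *
go(.628,-.217,.058,10)"
```

```text
t 24.07 tcp [ 0.6283 -0.2174  0.0583] psi 10.06 tilt [ 0.0005 -0.0001  0.    ] F [-0.5  0.8 -0.3] w 0.0649 q7 0.14
turn about tool y deg 0.06
shift after turn (tool mm) [-0.5  0.3 -0.2]
```

jog_arm:
  motion:
    - [0.4,[0,0.001,0],[0,0,0]]
    - [0.4,[0,0,0],[0,0,0]]
    - [0.8,[0,0,0],[0,0,0]]
    - [0.88,[0,0,0],[0,0,0]]
    - [0.88,[0,0,0],[0,0,0]]
    - [0.88,[0,0,0],[0,0,0]]

```text
clock: 24.57
tcp_pos: [0.6281, -0.2174, 0.057]
orientation: [-1.287, 1.079, -1.079]
contact_force: [0.3, 0.0, -0.0]
grip_width: 0.0752
```

```bash
python3 -c "
from h import *
st()
f=grab('scene'); cv2.imwrite('pics/scene13.png',cv2.resize(f['image'][110:200,210:310,::-1],(666,600)))"
```

```text
t 24.57 tcp [ 0.6281 -0.2174  0.057 ] psi 10.06 tilt [-0.0001  0.0001  0.    ] F [ 0.3  0.  -0. ] w 0.0752 q7 0.14
```

View pics/scene13.png

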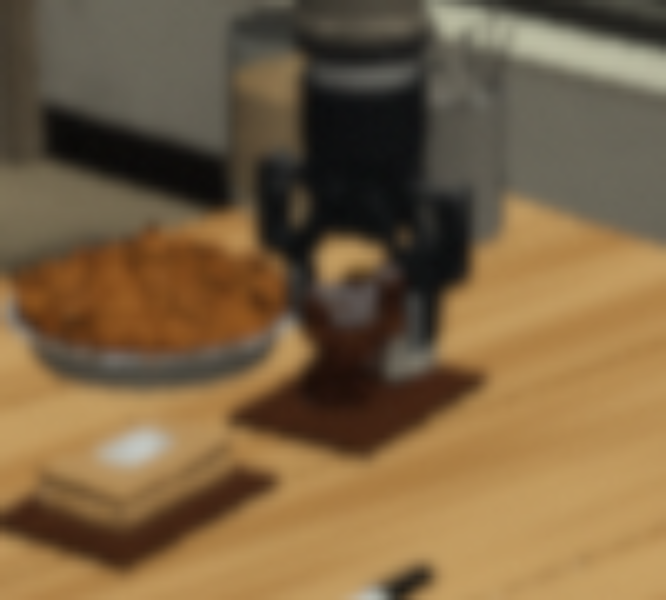

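The bag stands on its board at (355,350) and the jaws are open. I lift straight up and back the arm off so that everything can be measured.

jog_arm:
  motion:
    - [0.88,[0,-0.01,0],[0,0,0]]
    - [0.88,[0,-0.02,0],[0,0,0]]
    - [0.88,[0,-0.03,0],[0,0,0]]
    - [0.88,[0,-0.04,0],[0,0,0]]
    - [0.88,[0,-0.03,0],[0,0,0]]
    - [0.88,[0.03,0,-0.01],[0,0,0]]
    - [0.88,[0.04,0,-0.01],[0,0,0]]
    - [0.88,[0.04,0,-0.01],[0,0,0]]
    - [0.88,[0.04,0,-0.01],[0,0,0]]
    - [0.88,[0.04,0,-0.01],[0,0,0]]

```text
clock: 25.45
tcp_pos: [0.6117, -0.4151, 0.1883]
orientation: [-1.287, 1.078, -1.079]
contact_force: [0.6, -0.3, -0.0]
grip_width: 0.075
```

jog_arm:
  motion:
    - [0.88,[0.04,0,-0.02],[0,0,0]]
    - [0.88,[0.03,0,-0.02],[0,0,0]]
    - [0.88,[0.015,0,-0.01],[0,0,0]]
    - [0.88,[0,0,0],[0,0,0]]
    - [0.88,[0,0,0],[0,0,0]]

```text
clock: 25.87
tcp_pos: [0.5774, -0.5043, 0.1874]
orientation: [-1.286, 1.081, -1.081]
contact_force: [0.7, 0.6, 0.0]
grip_width: 0.0749
```

```bash
python3 - <<'E'
from h import *
st()
f=grab('top'); P=cloud(f); im=f['image']
cv2.imwrite('pics/top14.png',cv2.resize(im[:,100:420,::-1],(666,800))[:600])
g=grab('scene'); cv2.imwrite('pics/scene14.png',cv2.resize(g['image'][110:230,150:310,::-1],(800,600)))
B=dict(tip=(.6269,.1905,-90.4),bell=(.6209,-.0223,-82.2),pie=(.6317,-.2172,-80))
for nm,(bx,by,a) in B.items():
    a=np.radians(a+90); ex=np.array([np.cos(a),np.sin(a)]); ey=np.array([-ex[1],ex[0]])
    for h,F in(('top',P),('scene',cloud(g))):
        q=F.reshape(-1,3); d=q[:,:2]-[bx,by]; X=d@ex;Y=d@ey
        k=(abs(X)<.055)&(abs(Y)<.07)&(q[:,2]>.02)&(q[:,2]<.12)
        print(nm,h,k.sum(),'X',np.percentile(X[k],[1,99]).round(3),'Y',np.percentile(Y[k],[1,99]).round(3),'ztop',np.percentile(q[k,2],97).round(3))
        if h=='top':
            m=k.reshape(P.shape[:2]).astype(np.uint8); c=max(cv2.findContours(m,0,2)[0],key=cv2.contourArea); zt=np.percentile(q[k,2],90)
            b=cv2.boxPoints(cv2.minAreaRect(c)); W=np.array([ray(f,x,y,zt)[:2] for x,y in b]); e=np.diff(np.vstack([W,W[:1]]),axis=0); L=np.hypot(*e.T);kk=L.argmax()
            print('   rect',W.mean(0).round(4),L[:2].round(3),np.degrees(np.arctan2(e[kk,1],e[kk,0])).round(1),'board',bx,by)
hm=((P[...,2]>.008)&(P[...,2]<.12)&(f['range_z']>0)).astype(np.uint8); hm[:165]=0; hm[215:]=0
n,l,s,ce=cv2.connectedComponentsWithStats(hm)
for i in range(1,n):
    if s[i,4]>30:
        c=cv2.findContours((l==i).astype(np.uint8),0,2)[0][0]; zt=np.percentile(P[l==i][:,2],90)
        b=cv2.boxPoints(cv2.minAreaRect(c)); print('blob',np.array([ray(f,x,y,zt)[:2] for x,y in b]).mean(0).round(4),s[i,4])
E
```

```text
t 25.87 tcp [ 0.5774 -0.5043  0.1874] psi 9.89 tilt [ 0.     -0.0002  0.    ] F [0.7 0.6 0. ] w 0.0749 q7 0.62
tip top 392 X [-0.029  0.026] Y [-0.027  0.028] ztop 0.101
   rect [0.6203 0.1865] [0.058 0.069] -135.6 board 0.6269 0.1905
tip scene 436 X [-0.032  0.022] Y [-0.02   0.035] ztop 0.098
bell top 664 X [-0.03   0.031] Y [-0.052  0.047] ztop 0.043
   rect [ 0.6201 -0.0244] [0.1   0.064] -82.2 board 0.6209 -0.0223
bell scene 283 X [-0.033  0.028] Y [-0.05   0.052] ztop 0.041
pie top 520 X [-0.036  0.023] Y [-0.044  0.048] ztop 0.089
   rect [ 0.6263 -0.213 ] [0.102 0.059] -78.2 board 0.6317 -0.2172
pie scene 340 X [-0.04   0.019] Y [-0.036  0.051] ztop 0.087
blob [0.5421 0.5747] 301
blob [ 0.5116 -0.5156] 297
blob [0.4406 0.2147] 80
blob [0.4327 0.0016] 193
```

View pics/top14.png

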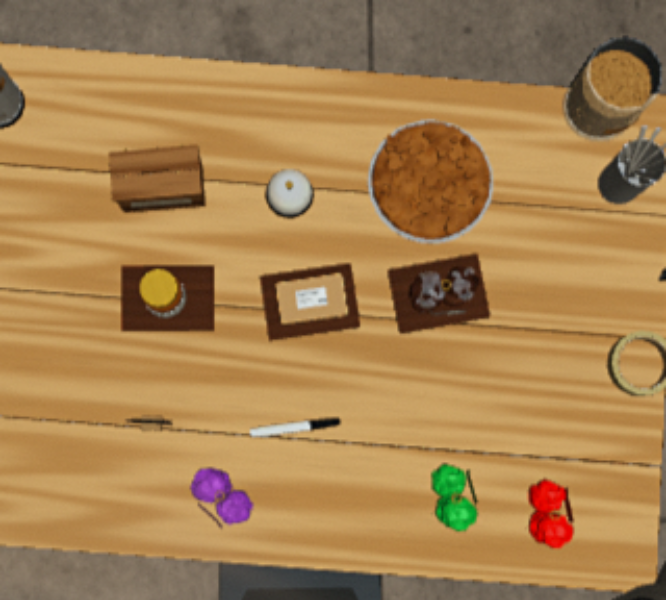

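View pics/scene14.png

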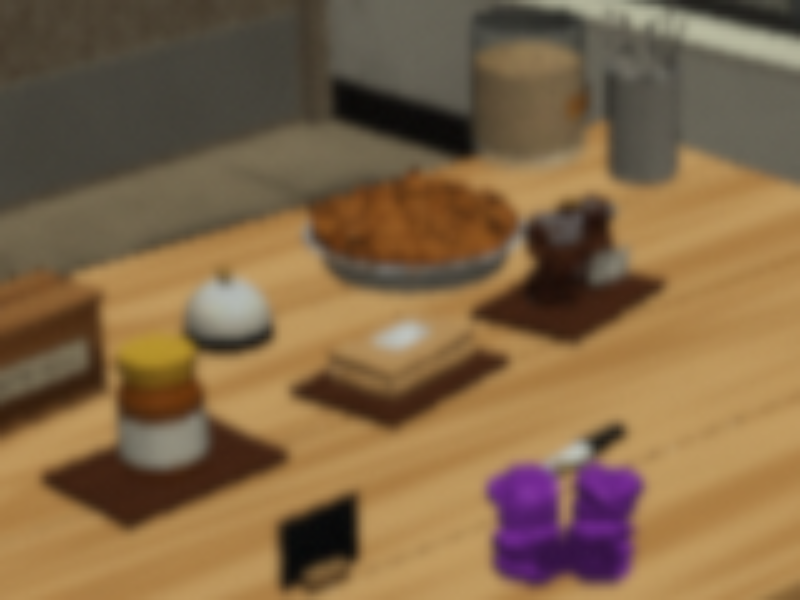

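All checks are within tolerance. The jar is at most 7 mm off its board centre, and the stack is about 2 mm off and square. The bag is about 7 mm off and within 2° of square. The pen and card have not moved. I hand in.

```bash
python3 -c "
from h import *
st(); print(r.hand_in())"
```

```text
t 25.97 tcp [ 0.5797 -0.5009  0.1876] psi 10.17 tilt [0.0011 0.0012 0.    ] F [ 0.4 -0.2  0.2] w 0.0756 q7 0.62
the job is handed in; nothing more can be done
None
```

The display is laid out and handed in at about 26 s; the hand-in reported no verdict. Both packets are stacked on the bell board, the jam jar stands on the tip-box board and the dark cookie bag stands on the pie board. The arm was backed off and clear of everything when I handed in.

| Item | Distance from centre | Alignment |
|---|---|---|
| Packet stack | about 2 mm for the top packet; bottom packet about 5 mm when placed | square within 1° |
| Jam jar | 2–8 mm, depending on camera and method | standing upright |
| Cookie bag | about 7 mm, towards the robot | within 2° of square |

- **Bag offset:** about 4 mm of it was deliberate, to keep the fingers clear of the pie.
- **Bystanders:** the pen moved under 1 mm and the card under 3 mm by measurement, which is within camera noise. I did not touch the green, purple and red look-alikes.
- **Disagreements:** the two cameras differ by about 3–7 mm on the jar and bag positions. The depth also reads object tops 1–4 mm too high. Both stay within the 15 mm tolerance, and no check failed.

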